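# Mount a cylinder carrier on the dovetail rail and clamp it

## Robot

A 6-joint arm with a two-finger parallel gripper is mounted at the origin on a cart in front of the work surface, level with it; the furniture and walls round the work are solid. World frame = base frame: x ahead of the robot, y to its left, z up, the work surface at z = 0. Lengths are in mm, angles in rad, forces in N, time in s.
With the tool pointing down it reaches from about 350 to 975 mm from the base axis. Payload 7.1 kg.
Tool frame: the origin (TCP) lies between the finger pads, 19 mm behind the fingertips; this is the grasp point; z points along the fingers, y is the line along which they close (so a half turn about z gives the same grasp; the last joint's range is limited). The gripper opens to 88 mm and grips with 3 to 60 N. Pads are 20 mm wide; open, the fingers measure 115 mm over their backs; the gripper's body (75 mm by 178 mm) begins 61 mm behind the grasp point.
Start: joints at [1.101, 0.423, 1.63, -0, 1.089, -0.019], TCP at [272.271, 562.56, 241.375] pointing down, gripper open.
Joint ranges: [-3, 3], [-0.9, 2.11], [0.09, 2.58], [-1.31, 4.45], [0.11, 2.69], [-2.54, 2.54]. Speed limits (rad/s): [2.39, 2.39, 3.01, 3.14, 3.14, 3.14].

## Interface

Orientations are given as a rotation vector (axis times angle).
In Python, from workcell import readout, vision, close_job gives the robot as it stands.
- The arm moves only by the tool servo_tool, never from a script. Its argument "plan" is a list that holds one entry, the list of rows, each a list of 7 numbers: the gripper command: -1 is fully open, 1 is shut, values between are in proportion, then the shift along the world's x, y, z in units of 40 mm (1.0 is 40 mm), then the turn, a rotation vector about the world's x, y, z in units of 5 degrees (1.0 is 5 degrees). A call has 1 to 5 rows; each row shifts and turns the commanded pose from where the row before left it; what a row does not reach is not made up. A row lasts 1/12 s, in which the tool goes at most 41.7 mm and 7.16 degrees, less where a joint would pass 70% of its speed; a pose out of reach is approached as far as the arm can. A call is refused whole if a number of a shift passes 1 or a number of a turn 1, either way. A call with a gripper value outside its range is refused whole. The fingers move at their own pace and stop on an object; the grip force is fixed at half the most. Time passes only in rows, so rows that do not move let the fingers close. It gives the time, the measured TCP pose, the force, the opening and the grip force at its end, in the units of the state.
- readout.get_obs(): the state, without advancing time (a new reading comes with each control period).
- vision.get_image(name): name is "side" or "top"; returns the picture (480x640x3 uint8, red, green, blue); there is no depth.
- vision.camera_params(name): a dict with "fx", "fy", "cx", "cy" (pixels), "D" ([k1, k2, p1, p2, k3] as OpenCV has them; the pictures are not rectified), "rvec" (rotation vector, rad) and "tvec" (3), from world to camera coordinates, as OpenCV has them. Camera axes: x right, y down, z forward; pixel columns grow to the right and rows downward; lengths in mm; the calibration is good to about 2 mm. A picture is of the moment at which its call begins. camera_params takes no time and is no camera call.
- close_job(): hands the job in; it is judged then, once.
The state is a dict: "t": time; "qpos": joint angles; "qvel": joint speeds; "joint_torque": joint torques, N m; "ee_pos": TCP position; "orientation": TCP orientation; "ft_force": force on the tool from outside, world axes, zero at the start; "moment": the same for the moment, N m; "width": finger opening in mm; "grasp_force": force on a finger pad.
Only numpy, scipy, OpenCV 4.12 (cv2) and the standard library are available. Lean on these libraries where they do the work, as an engineer would, in place of code of your own. Each camera call takes 0.05 s, during which the arm holds its last target. There are 200 camera calls.

## Task

Slide the blue-topped carrier, which holds the brass-coloured lock cylinder, onto the dovetail rail from the rail's open end until it meets the yellow stop block, then tighten the orange wing knob on its side by turning it clockwise until the wing lies along the rail. Leave the green-topped carrier with the silvery cylinder where it is.

Things in the scene. Friction and masses are not known exactly. Their poses are not given: they have to be found in the camera images.
- brass_carrier: Loose 0.37 kg carrier holding a brass-coloured cylinder. Origin: centre of underside, z up. Aluminium block 96 (x) x 62 (y) x 23 mm; dovetail groove along x below, flared ends, 28 mm wide at the bottom, 48 at the roof, 15 deep. Grip the blue block on top: 44 x 44, centre x -24 y 0, z 23 to 55 (TCP z 47), cylinder above it to z 73. Starts within 35 deg of the stand's yaw.
- brass_carrier_wing (a joint): Orange wing knob on a lug at the brass carrier's -y side: upright axis at carrier x 30, y -50 mm; wing 40 long, 10 thick, z 35 to 57 (TCP z 48). Angle in rad, grows clockwise from above: 0 = wing along carrier y (loose), 1.57 = along carrier x (tight, end stop). Starts at 0.1 to 0.35, needs 0.06 N m, stays where left.
- stand: Fixed grey plate 240 (x) x 80 x 10 mm, origin under its centre, z up. Steel dovetail rail on it along x at y 0, from x -8 to 104, 12 high, 20 wide at foot, 36 at top (4 mm side play in the groove), nose tapered up to x 14. Bare plate x -120 to -8 is the landing: a carrier set down at x -64, y 0, z 10 slides on in +x on the plate. Yellow stop x 104 to 118, z to 36: carrier home at x 56.
- steel_carrier: The other carrier, to be left alone: loose, same shape, origin and orange wing knob as the brass one, but its block is green and its cylinder silvery. The two carriers stand side by side left of the stand; which is nearer the robot is random.

How it is judged:
By the outcome, as a careful person would: the job done as asked, in the order asked, and still so for the second after the job is handed in, with the robot touching nothing.
It also fails if it takes over 51 s, if anything falls off the work surface, if the arm or the gripper's body presses on something with over 40 N, if the wrist force passes 120 N, or if a joint passes its speed limit or range.

## Working session

There is one attempt and no reset: what is moved stays moved. The work goes in short steps, Python scripts to look and compute and a tool call to move; the robot and the scene stay as the last step left them, time stands still between calls to the robot, and variables do not carry over. Pictures are saved under pics/ and viewed, at most 10 in all, crops included, and the job is handed in when it is done.

Besides the shell and the picture viewer there is one more tool, called after "Emit:" in YAML: its name, and indented under it one key for each argument. servo_tool: Moves the arm, as the interface text tells. Its arguments: {"type":"object","properties":{"plan":{"type":"array"}},"required":["plan"]}

```bash
mkdir -p pics; python3 - <<'E'
from workcell import readout, vision
import cv2
for n in("top","side"):
    cv2.imwrite(f"pics/{n}0.png",vision.get_image(n)[:,:,::-1]); p=vision.camera_params(n); print({k:[round(float(x),3) for x in v] if hasattr(v,'__len__') or hasattr(v,'shape') and v.ndim else v for k,v in p.items()})
o=readout.get_obs(); print(o)
E
```

```text
{'fx': 498.17146278025456, 'fy': 498.17146278025456, 'cx': 313.58430462789937, 'cy': 245.65240944934806, 'D': [0.011, 0.0, 0.0, 0.0, 0.0], 'rvec': [2.15, -2.196, 0.087], 'tvec': [89.04, 510.418, 878.493]}
{'fx': 524.3351181575508, 'fy': 524.3351181575508, 'cx': 324.6734602591288, 'cy': 250.93213162158037, 'D': [-0.111, 0.0, 0.0, 0.0, 0.0], 'rvec': [1.996, -0.031, 0.024], 'tvec': [-491.947, 107.822, 768.395]}
{'t': 0.1, 'qpos': array([ 1.10097909e+00,  4.23733441e-01,  1.63060331e+00,  2.33515749e-05,
        1.08858112e+00, -1.89939879e-02]), 'qvel': array([ 0.00061824, -0.0016598 , -0.00245854,  0.00161469, -0.00035142,
        0.00084632]), 'joint_torque': array([-2.81298662e-05, -5.45612097e+01, -2.74323785e+01,  6.43944182e-02,
        1.88402814e-02, -4.64981440e-05]), 'ee_pos': array([272.07334243, 562.15458956, 240.70278439]), 'orientation': array([-7.02110107e-01, -3.06178068e+00,  2.01170374e-03]), 'ft_force': array([-0.0286253 ,  0.1960853 ,  0.54623169]), 'moment': array([ 0.02510976, -0.01366433, -0.02446989]), 'grasp_force': 0.0, 'width': 87.74308404879872}
```

View pics/top0.png

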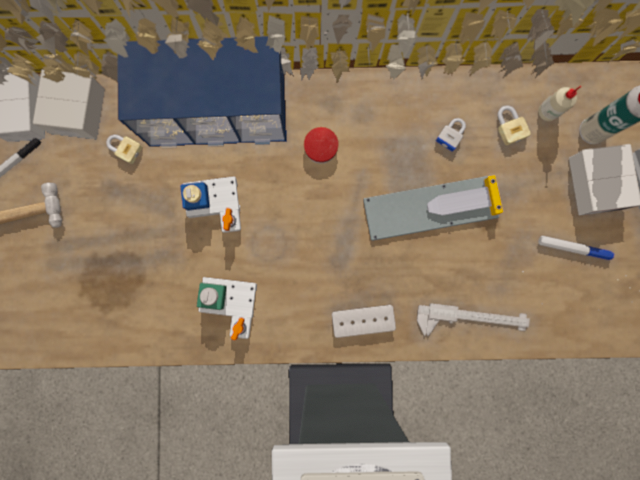

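View pics/side0.png

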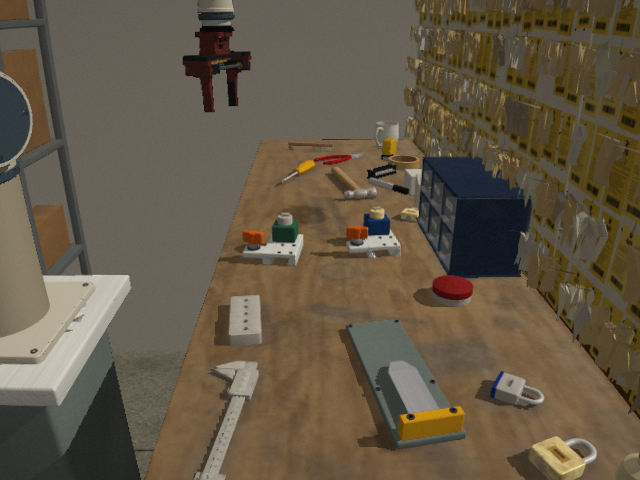

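The top picture shows the blue carrier at about (210,205), the green carrier at about (228,305), and the stand from (365,218) to its stop at (494,195). I need enlarged crops for exact pixels.

```bash
cat > h.py <<'E'
import numpy as np, cv2
from workcell import readout, vision
def cam(n):
    p=vision.camera_params(n);K=np.array([[p['fx'],0,p['cx']],[0,p['fy'],p['cy']],[0,0,1.]])
    return K,np.array(p['D'],float),np.array(p['rvec'],float),np.array(p['tvec'],float)
def w(n,uv,z):
    K,D,r,t=cam(n);R=cv2.Rodrigues(r)[0]
    u=cv2.undistortPoints(np.array(uv,float).reshape(-1,1,2),K,D).reshape(-1,2)
    d=np.c_[u,np.ones(len(u))]@R; c=-R.T@t
    return c+d*((np.broadcast_to(z,len(u))-c[2])/d[:,2])[:,None]
def px(n,P):
    K,D,r,t=cam(n);return cv2.projectPoints(np.array(P,float).reshape(-1,3),r,t,K,D)[0].reshape(-1,2)
def crop(img,x0,y0,ww,hh,s):
    return cv2.resize(img[y0:y0+hh,x0:x0+ww],None,fx=s,fy=s,interpolation=cv2.INTER_CUBIC)
E
python3 - <<'E'
from h import *
im=cv2.imread("pics/top0.png")
a=crop(im,170,165,80,75,5);b=crop(im,355,165,160,85,5)
o=np.zeros((800,800,3),np.uint8);o=np.zeros((375+5+0,400,3),np.uint8);o[:375]=a
cv2.imwrite("pics/a.png",a);cv2.imwrite("pics/b.png",b)
print(w("top",[(207,195),(494,195),(380,361)],[0,36,0]),-cv2.Rodrigues(cam("top")[2])[0].T@cam("top")[3])
E
```

```text
[[ 613.64557552  276.17504329    0.        ]
 [ 595.09412328 -246.42125285   36.        ]
 [ 301.55888392  -37.66624206    0.        ]] [433.51595874  72.31682167 920.34705465]
```

View pics/a.png

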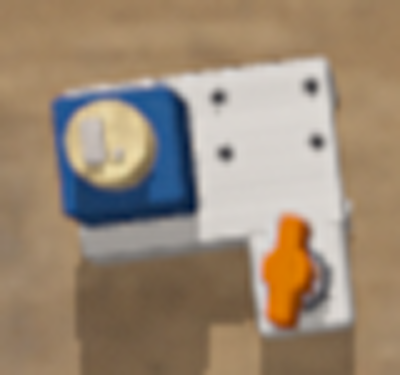

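View pics/b.png

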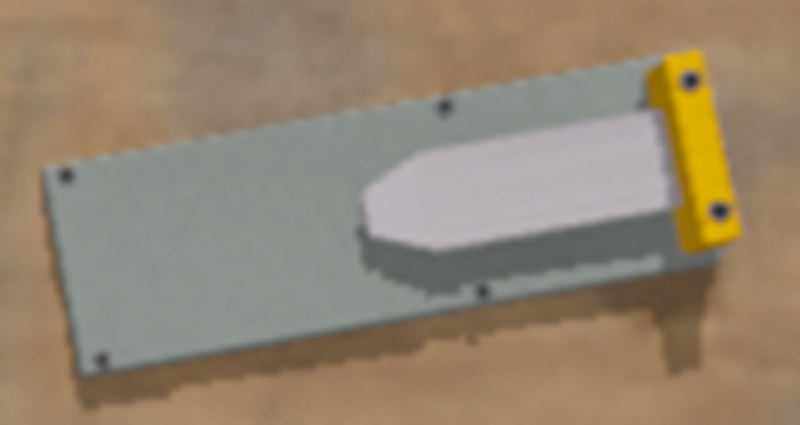

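The crops show the carrier rotated slightly less than the stand, with its knob pointing nearly along carrier y. Next I'll fit planar poses from these corners.

```bash
cat >> h.py <<'E'
from scipy.optimize import least_squares
def fit(n,M,uv,x0):
    M=np.array(M,float);uv=np.array(uv,float)
    def P(q,z0=0):
        c,s=np.cos(q[2]),np.sin(q[2]);return np.c_[q[0]+c*M[:,0]-s*M[:,1],q[1]+s*M[:,0]+c*M[:,1],M[:,2]]
    r=least_squares(lambda q:(px(n,P(q))-uv).ravel(),x0,x_scale=[1,1,.01],loss='soft_l1')
    return r.x,np.round((px(n,P(r.x))-uv),1)
E
python3 - <<'E'
from h import *
c=lambda L,x0,y0:[((a+.5)/5+x0-.5,(b+.5)/5+y0-.5) for a,b in L]
q,e=fit("top",[(-120,40,10),(-120,-40,10),(120,-40,10),(14,18,22),(14,-18,22),(104,18,22),(104,-18,22)],
 c([(42,170),(83,375),(718,263),(423,150),(435,250),(655,112),(668,208)],355,165),[560,-130,-1.4])
print("stand",q,np.degrees(q[2]),e.tolist())
q,e=fit("top",[(48,31,23),(30,-50,57),(-24,0,73),(-46,22,55),(-46,-22,55)],
 c([(327,60),(288,270),(110,143),(55,98),(66,216)],170,165),[600,270,-1.5])
print("car",q,np.degrees(q[2]),e.tolist())
t=w("top",c([(293,216),(284,327)],170,165),57);d=t[0]-t[1];print("wing",np.linalg.norm(d),np.degrees(np.arctan2(d[1],d[0])))
E
```

```text
stand [ 579.32506936 -138.26031193   -1.41461309] -81.05135994472614 [[-0.7, -0.8], [-0.8, 0.6], [0.9, -0.0], [-1.6, 0.8], [-0.1, 0.1], [0.6, -0.3], [2.1, -0.3]]
car [606.40673262 263.14132815  -1.46648669] -84.02349801714843 [[0.6, -0.1], [0.1, 0.0], [-0.2, -0.5], [-0.3, -0.2], [0.0, 0.7]]
wing 39.25825418798892 -4.92956429657753
```

Emit:
servo_tool:
  plan:
    - [[-1,0.69,-0.57,0,0,0,0.53],[-1,0.69,-0.57,0,0,0,0.53],[-1,0.69,-0.57,0,0,0,0.53],[-1,0.69,-0.57,0,0,0,0.53],[-1,0.69,-0.57,0,0,0,0.53]]

```text
t: 0.52
ee_pos: [411.1, 447.2, 241.0]
orientation: [-0.34, -3.123, 0.001]
ft_force: [-0.0, 0.7, 1.1]
width: 87.7
grasp_force: 0.0
```

Emit:
servo_tool:
  plan:
    - [[-1,0.69,-0.57,0,0,0,0.53],[-1,0.69,-0.57,0,0,0,0.53],[-1,0.69,-0.57,0,0,0,0.53],[-1,0.69,-0.57,0,0,0,0.53],[-1,0.69,-0.57,0,0,0,0.53]]

```text
t: 0.93
ee_pos: [549.2, 333.1, 241.0]
orientation: [0.022, -3.141, 0.001]
ft_force: [-0.3, 0.1, 0.9]
width: 88.1
grasp_force: 0.0
```

Emit:
servo_tool:
  plan:
    - [[-1,0.69,-0.57,-0.5,0,0,0.53],[-1,0.69,-0.57,-0.5,0,0,0.53],[-1,0,0,-0.5,0,0,0],[-1,0,0,0,0,0,0],[-1,0,0,0,0,0,0]]

```text
t: 1.35
ee_pos: [602.5, 288.3, 179.9]
orientation: [0.162, -3.134, 0.002]
ft_force: [-0.1, 0.2, 0.5]
width: 87.8
grasp_force: 0.0
```

```bash
cat >> h.py <<'E'
def st(b=84.02):
    o=readout.get_obs();R=cv2.Rodrigues(np.array(o['orientation']))[0]
    print('t',round(o['t'],2),'p',np.round(o['ee_pos'],1),'yaw',round(np.degrees(np.arctan2(R[1,1],R[0,1])),2),'zt',np.round(R[:,2],3),'F',np.round(o['ft_force'],1),'M',np.round(o['moment'],2),'w',round(o['width'],1),'q6',round(o['qpos'][5],2))
E
python3 - <<'E'
from h import *
st();cv2.imwrite("pics/s1.png",crop(vision.get_image("side")[:,:,::-1],200,100,220,165,3.6))
cv2.imwrite("pics/t1.png",vision.get_image("top")[:,:,::-1])
E
```

```text
t 1.35 p [602.5 288.3 179.9] yaw 95.91 zt [-0.004 -0.001 -1.   ] F [-0.1  0.2  0.5] M [-0.01 -0.02 -0.  ] w 87.8 q6 -1.25
```

View pics/s1.png

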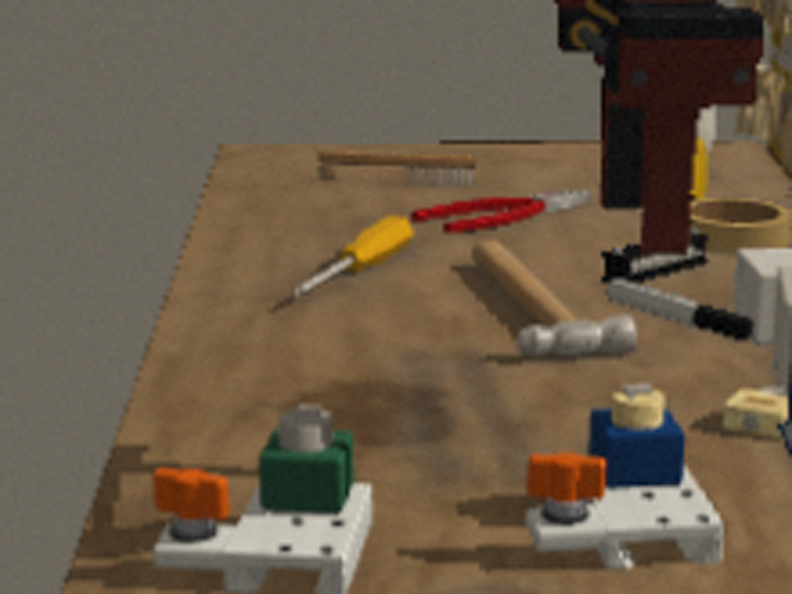

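The side view shows the gripper above and behind the blue block, well aligned, with the green carrier and its knob clear to the left. Descending to grip.

Emit:
servo_tool:
  plan:
    - [[-1,0.03,-0.03,-0.83,0,0,0],[-1,0,0,-0.83,0,0,0],[-1,0,0,-0.83,0,0,0],[-1,0,0,-0.83,0,0,0],[-1,0,0,0,0,0,0]]

```text
t: 1.87
ee_pos: [600.7, 287.5, 43.9]
orientation: [0.166, -3.13, 0.005]
ft_force: [-1.0, -0.8, -0.8]
width: 87.8
grasp_force: 0.0
```

Emit:
servo_tool:
  plan:
    - [[1,0,0,0,0,0,0],[1,0,0,0,0,0,0],[1,0,0,0,0,0,0],[1,0,0,0,0,0,0],[1,0,0,0,0,0,0]]

```text
t: 2.28
ee_pos: [605.8, 288.3, 50.7]
orientation: [-0.164, 3.134, 0.002]
ft_force: [-0.1, -0.7, 1.0]
width: 58.2
grasp_force: 0.0
```

Emit:
servo_tool:
  plan:
    - [[1,0,0,0,0,0,0],[1,0,0,0,0,0,0],[1,0,0,0,0,0,0],[1,0,0,0,0,0,0],[1,0,0,0,0,0,0]]

```text
t: 2.7
ee_pos: [605.0, 287.8, 49.3]
orientation: [-0.164, 3.137, 0.0]
ft_force: [-1.0, -0.7, 6.4]
width: 43.9
grasp_force: 30.0
```

```bash
python3 - <<'E'
from h import *
st()
c=lambda L,x0,y0:[((a+.5)/5+x0-.5,(b+.5)/5+y0-.5) for a,b in L]
for k in (3,5):
    M=[(-120,40,10),(-120,-40,10),(120,-40,10),(14,18,22),(14,-18,22)][:k]
    q,e=fit("top",M,c([(42,170),(83,375),(718,263),(423,150),(435,250)][:k],355,165),[579,-138,-1.41]);print(q,np.degrees(q[2]),e.tolist())
im=cv2.imread("pics/side0.png");cv2.imwrite("pics/s0c.png",crop(im,335,310,140,140,4.2))
E
```

```text
t 2.7 p [605.  287.8  49.3] yaw 95.97 zt [ 0.001  0.    -1.   ] F [-1.  -0.7  6.4] M [-0.18  0.24 -0.01] w 43.9 q6 -1.25
[ 579.1857721  -138.78453128   -1.41287006] -80.95149120466145 [[-0.4, -0.6], [-0.5, 0.7], [1.2, -0.1]]
[ 579.57147855 -139.18383033   -1.41416309] -81.02557663074859 [[-0.2, -0.9], [-0.3, 0.5], [1.4, -0.2], [-1.1, 0.6], [0.4, -0.1]]
```

View pics/s0c.png

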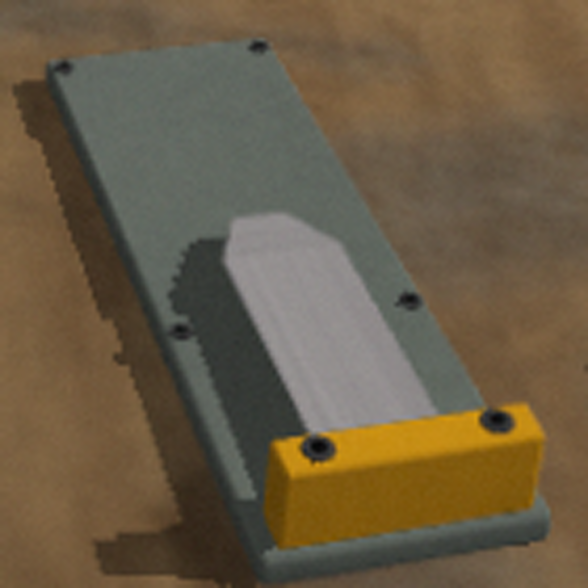

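The side crop shows the plate's open-end corners at crop (50,63) and (270,40), and the rail shoulders at (226,257) and (347,243). I'll use both cameras together for the stand pose, and lift the carrier meanwhile.

Emit:
servo_tool:
  plan:
    - [[1,0,0,0.3,0,0,0],[1,0,0,0.5,0,0,0],[1,0,0,0.7,0,0,0],[1,0,0,0.5,0,0,0],[1,0,0,0,0,0,0]]

```text
t: 3.12
ee_pos: [606.9, 288.7, 133.1]
orientation: [-0.163, 3.131, 0.004]
ft_force: [1.4, 0.7, -3.6]
width: 43.9
grasp_force: 30.0
```

```bash
python3 - <<'E'
from h import *
st()
c=lambda L,x0,y0,s:np.array([((a+.5)/s+x0-.5,(b+.5)/s+y0-.5) for a,b in L])
M=np.array([(-119,39,10),(-119,-39,10),(119,-39,10),(14,18,22),(14,-18,22)],float)
ut=c([(44,170),(83,373),(716,263),(423,150),(435,250)],355,165,5)
Ms=np.array([(-119,-39,10),(-119,39,10),(14,-18,22),(14,18,22)],float)
us=c([(51,65),(268,42),(226,257),(347,243)],335,310,4.2)
def T(q,M):
    C,S=np.cos(q[2]),np.sin(q[2]);return np.c_[q[0]+C*M[:,0]-S*M[:,1],q[1]+S*M[:,0]+C*M[:,1],M[:,2]]
f=lambda q:np.r_[(px("top",T(q,M))-ut).ravel(),(px("side",T(q,Ms))-us).ravel()]
for F in(f,lambda q:f(q)[10:]):
    r=least_squares(F,[579,-138,-1.41],x_scale=[1,1,.01]);print(r.x,np.degrees(r.x[2]),r.fun.round(1).tolist())
    q=r.x;
print("land grip",T(q,np.array([(-88,0,0.)])))
E
```

```text
t 3.12 p [606.9 288.7 133.1] yaw 95.97 zt [ 0.006  0.003 -1.   ] F [ 1.4  0.7 -3.6] M [ 0.12 -0.11 -0.02] w 43.9 q6 -1.25
[ 580.1058038  -139.95522062   -1.41513441] -81.08122919423556 [0.5, -0.9, 0.5, -0.1, 1.6, -0.9, -0.7, 0.3, 0.8, -0.4, -0.0, -1.7, -0.0, -1.5, -0.2, -0.0, -1.0, -0.2]
[ 580.56780293 -141.65735458   -1.40899044] -80.7292054014551 [-0.1, -0.9, -0.1, -1.0, 0.5, 0.8, -0.4, 0.5]
land grip [[566.39093519 -54.80681388   0.        ]]
```

Emit:
servo_tool:
  plan:
    - [[1,-0.03,-0.3,0,0,0,0.05],[1,-0.07,-0.6,0,0,0,0.05],[1,-0.08,-0.75,0,0,0,0.05],[1,-0.08,-0.75,0,0,0,0.05],[1,-0.08,-0.75,0,0,0,0.05]]

```text
t: 3.53
ee_pos: [589.0, 159.7, 126.4]
orientation: [0.199, -3.132, 0.001]
ft_force: [0.5, 0.2, -4.5]
width: 43.7
grasp_force: 30.0
```

Emit:
servo_tool:
  plan:
    - [[1,-0.08,-0.75,0,0,0,0.05],[1,-0.08,-0.75,0,0,0,0.05],[1,-0.08,-0.75,0,0,0,0.05],[1,-0.08,-0.75,0,0,0,0.05],[1,-0.08,-0.75,0,0,0,0.05]]

```text
t: 3.95
ee_pos: [572.9, 9.8, 126.7]
orientation: [0.232, -3.129, -0.0]
ft_force: [-0.0, -0.2, -3.0]
width: 44.0
grasp_force: 30.0
```

Emit:
servo_tool:
  plan:
    - [[1,-0.08,-0.75,0,0,0,0.05],[1,-0.08,-0.55,0,0,0,0.05],[1,-0.06,-0.3,0,0,0,0],[1,0,0,0,0,0,0],[1,0,0,0,0,0,0]]

```text
t: 4.37
ee_pos: [565.3, -52.5, 127.6]
orientation: [0.243, -3.13, -0.001]
ft_force: [-0.3, 1.2, -4.1]
width: 43.5
grasp_force: 30.0
```

Emit:
servo_tool:
  plan:
    - [[1,0,0,0,0,0,0],[1,0,0,0,0,0,0],[1,0,0,0,0,0,0],[1,0,0,0,0,0,0],[1,0,0,0,0,0,0]]

```text
t: 4.78
ee_pos: [566.4, -51.6, 128.6]
orientation: [-0.247, 3.132, 0.0]
ft_force: [0.4, -0.3, -3.4]
width: 43.9
grasp_force: 30.0
```

```bash
python3 - <<'E'
from h import *
st()
E
```

```text
t 4.78 p [566.4 -51.6 128.6] yaw 99.03 zt [ 0.  0. -1.] F [ 0.4 -0.3 -3.4] M [ 0.13 -0.02 -0.01] w 43.9 q6 -1.84
```

Emit:
servo_tool:
  plan:
    - [[1,0,0,-0.3,0,0,0],[1,0,0,-0.5,0,0,0],[1,0,0,-0.4,0,0,0],[1,0,0,-0.2,0,0,0],[1,0,0,-0.1,0,0,0]]

```text
t: 5.2
ee_pos: [565.2, -52.0, 66.7]
orientation: [0.246, -3.129, -0.001]
ft_force: [0.0, 1.1, -4.3]
width: 43.5
grasp_force: 30.0
```

Emit:
servo_tool:
  plan:
    - [[1,0,0,-0.05,0,0,0],[1,0,0,0,0,0,0],[1,0,0,0,0,0,0],[1,0,0,0,0,0,0],[1,0,0,0,0,0,0]]

```text
t: 5.62
ee_pos: [566.8, -52.3, 67.3]
orientation: [-0.246, 3.131, -0.0]
ft_force: [0.5, -0.3, -4.3]
width: 44.0
grasp_force: 30.0
```

```bash
python3 - <<'E'
from h import *
st()
im=vision.get_image("side")[:,:,::-1];a=crop(im,310,240,160,190,3.1)
cv2.imwrite("pics/s3.png",a)
E
```

```text
t 5.62 p [566.8 -52.3  67.3] yaw 98.97 zt [ 0.001 -0.    -1.   ] F [ 0.5 -0.3 -4.3] M [ 0.1  -0.02  0.  ] w 44.0 q6 -1.84
```

View pics/s3.png

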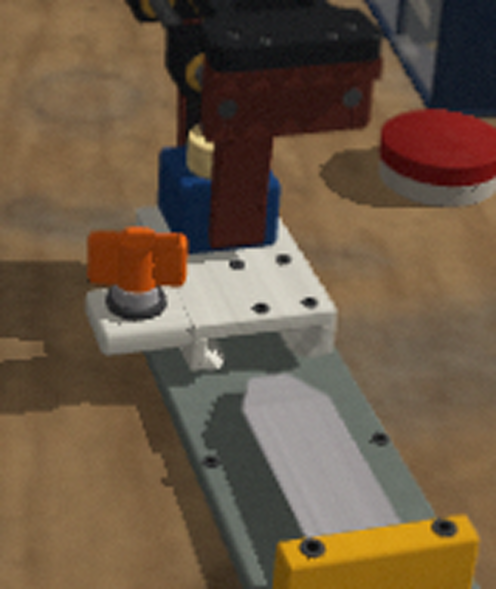

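The carrier hovers just above the landing, its groove mouth (crop 215–300, y 355) facing the rail nose (250–325, y 380), well lined up. Lowering to contact.

Emit:
servo_tool:
  plan:
    - [[1,0,0,-0.08,0,0,0],[1,0,0,-0.08,0,0,0],[1,0,0,-0.04,0,0,0],[1,0,0,0,0,0,0],[1,0,0,0,0,0,0]]

```text
t: 6.08
ee_pos: [566.3, -52.2, 59.3]
orientation: [-0.246, 3.132, -0.0]
ft_force: [-2.7, -0.1, 7.6]
width: 43.9
grasp_force: 30.0
```

Emit:
servo_tool:
  plan:
    - [[1,0,0,-0.03,0,0,0],[1,0,0,0,0,0,0],[1,0,0,0,0,0,0]]

```text
t: 6.33
ee_pos: [566.4, -52.2, 59.2]
orientation: [-0.246, 3.132, -0.0]
ft_force: [-6.9, 0.0, 18.6]
width: 43.6
grasp_force: 30.0
```

Emit:
servo_tool:
  plan:
    - [[1,0,0,0.04,0,0,0],[1,0.02,-0.12,0,0,0,0],[1,0.02,-0.15,0,0,0,0],[1,0.03,-0.2,0,0,0,0],[1,0.03,-0.2,0,0,0,0]]

```text
t: 6.75
ee_pos: [570.8, -79.1, 59.3]
orientation: [-0.246, 3.131, 0.001]
ft_force: [-0.6, 5.2, 5.5]
width: 44.1
grasp_force: 30.0
```

```bash
python3 - <<'E'
from h import *
st()
E
```

```text
t 6.75 p [570.8 -79.1  59.3] yaw 98.97 zt [ 0.001  0.001 -1.   ] F [-0.6  5.2  5.5] M [ 1.02  0.11 -0.04] w 44.1 q6 -1.89
```

Emit:
servo_tool:
  plan:
    - [[1,0.03,-0.2,0,0,0,0],[1,0.03,-0.2,0,0,0,0],[1,0.03,-0.2,0,0,0,0],[1,0.03,-0.2,0,0,0,0],[1,0.03,-0.2,0,0,0,0]]

```text
t: 7.17
ee_pos: [576.8, -119.4, 59.3]
orientation: [-0.245, 3.131, 0.001]
ft_force: [-0.7, 5.6, 5.1]
width: 44.1
grasp_force: 30.0
```

```bash
python3 - <<'E'
from h import *
st()
E
```

```text
t 7.17 p [ 576.8 -119.4   59.3] yaw 98.94 zt [ 0.001  0.001 -1.   ] F [-0.7  5.6  5.1] M [ 1.01  0.16 -0.02] w 44.1 q6 -1.95
```

Emit:
servo_tool:
  plan:
    - [[1,0.03,-0.2,0,0,0,0],[1,0.03,-0.2,0,0,0,0],[1,0.03,-0.2,0,0,0,0],[1,0.03,-0.2,0,0,0,0],[1,0.03,-0.2,0,0,0,0]]

```text
t: 7.58
ee_pos: [582.7, -159.4, 59.3]
orientation: [-0.245, 3.131, 0.001]
ft_force: [-0.1, 5.9, 6.3]
width: 44.2
grasp_force: 30.0
```

Emit:
servo_tool:
  plan:
    - [[1,0.01,-0.06,0,0,0,0],[1,0.01,-0.05,0,0,0,0],[1,0.01,-0.05,0,0,0,0],[1,0.01,-0.05,0,0,0,0],[1,0,0,0,0,0,0]]

```text
t: 8.0
ee_pos: [584.2, -167.6, 59.3]
orientation: [-0.245, 3.132, 0.001]
ft_force: [-2.5, 3.6, 6.4]
width: 43.8
grasp_force: 30.0
```

```bash
python3 - <<'E'
from h import *
st()
E
```

```text
t 8.0 p [ 584.2 -167.6   59.3] yaw 98.94 zt [ 0.  0. -1.] F [-2.5  3.6  6.4] M [ 0.78  0.19 -0.03] w 43.8 q6 -2.03
```

Not at the stop yet; continue slowly.

Emit:
servo_tool:
  plan:
    - [[1,0.01,-0.04,0,0,0,0],[1,0.01,-0.04,0,0,0,0],[1,0,-0.03,0,0,0,0],[1,0,0,0,0,0,0]]

```text
t: 8.33
ee_pos: [585.0, -171.8, 59.3]
orientation: [-0.245, 3.131, 0.001]
ft_force: [-1.0, 5.4, 5.8]
width: 43.9
grasp_force: 30.0
```

Emit:
servo_tool:
  plan:
    - [[1,0.01,-0.03,0,0,0,0],[1,0,-0.03,0,0,0,0],[1,0,0,0,0,0,0]]

```text
t: 8.58
ee_pos: [585.1, -172.6, 59.4]
orientation: [0.245, -3.132, -0.004]
ft_force: [-1.0, 13.2, 9.1]
width: 43.7
grasp_force: 30.0
```

Emit:
servo_tool:
  plan:
    - [[1,0,-0.03,0,0,0,0],[1,0,0,0,0,0,0],[1,0,0,0,0,0,0]]

```text
t: 8.83
ee_pos: [585.0, -172.7, 59.3]
orientation: [0.245, -3.131, -0.006]
ft_force: [-1.4, 19.4, 9.6]
width: 44.1
grasp_force: 30.0
```

```bash
python3 - <<'E'
from h import *
st()
im=vision.get_image("side")[:,:,::-1];a=crop(im,310,290,190,160,4)
cv2.imwrite("pics/s4.png",a)
E
```

```text
t 8.83 p [ 585.  -172.7   59.3] yaw 98.96 zt [-0.001  0.004 -1.   ] F [-1.4 19.4  9.6] M [ 2.88 -0.04  0.25] w 44.1 q6 -2.04
```

View pics/s4.png

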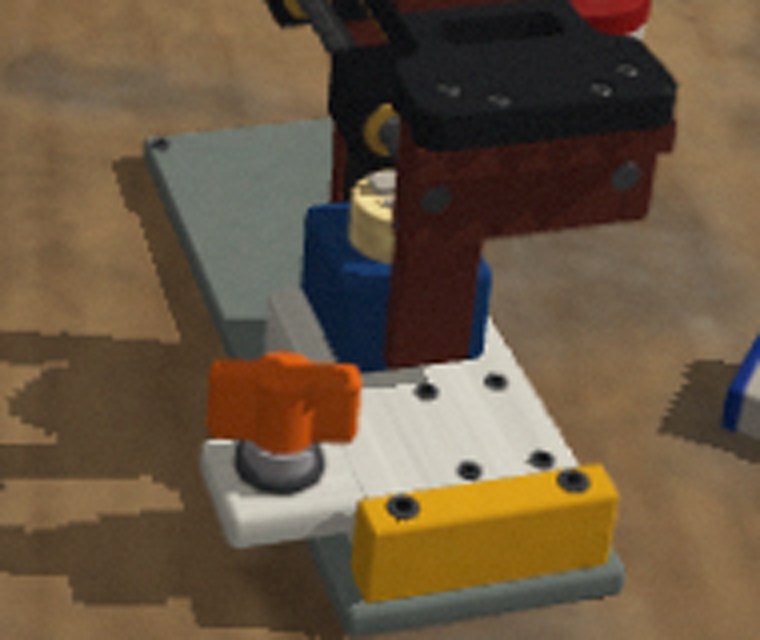

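The carrier sits flush against the yellow stop (crop 360–610, y 490), with the wing at (285,400) still across the rail. I'll release, rise, and move over the knob.

Emit:
servo_tool:
  plan:
    - [[-1,0,0,0,0,0,0],[-1,0,0,0,0,0,0],[-1,0,0,0,0,0,0],[-1,0,0,0,0,0,0],[-1,0,0,0,0,0,0]]

```text
t: 9.3
ee_pos: [585.0, -176.0, 58.7]
orientation: [0.245, -3.132, 0.0]
ft_force: [-1.3, -0.6, 0.3]
width: 73.5
grasp_force: 0.0
```

Emit:
servo_tool:
  plan:
    - [[-1,0,0.02,0.3,0,0,0],[-1,0,0,0.5,0,0,0],[-1,0,0,0.5,0,0,0],[-1,0,0,0.3,0,0,0],[0.18,0,0,0,0,0,0]]

```text
t: 9.72
ee_pos: [587.0, -175.4, 126.4]
orientation: [-0.245, 3.127, -0.003]
ft_force: [0.4, -0.6, 0.2]
width: 83.9
grasp_force: 0.0
```

Emit:
servo_tool:
  plan:
    - [[0.18,-0.2,-0.3,0,0,0,-0.44],[0.18,-0.25,-0.4,0,0,0,-0.44],[0.18,-0.25,-0.4,0,0,0,-0.44],[0.18,-0.2,-0.3,0,0,0,-0.44],[0.18,-0.12,-0.15,0,0,0,-0.44]]

```text
t: 10.13
ee_pos: [542.2, -238.3, 121.8]
orientation: [-0.064, -3.139, -0.001]
ft_force: [-0.2, -0.3, 0.2]
width: 51.3
grasp_force: 0.0
```

Emit:
servo_tool:
  plan:
    - [[0.18,0,0,0,0,0,0],[0.18,0,0,0,0,0,0],[0.18,0,0,0,0,0,0],[0.18,0,0,0,0,0,0]]

```text
t: 10.47
ee_pos: [544.4, -236.3, 122.7]
orientation: [-0.055, -3.141, -0.0]
ft_force: [0.3, -0.0, -0.7]
width: 35.6
grasp_force: 0.0
```

```bash
python3 - <<'E'
from h import *
st()
a=crop(vision.get_image("side")[:,:,::-1],310,290,190,160,4)
cv2.imwrite("pics/s5.png",a)
E
```

```text
t 10.47 p [ 544.4 -236.3  122.7] yaw 88.01 zt [-0.  0. -1.] F [ 0.3 -0.  -0.7] M [ 0.07 -0.07  0.1 ] w 35.6 q6 -1.97
```

View pics/s5.png

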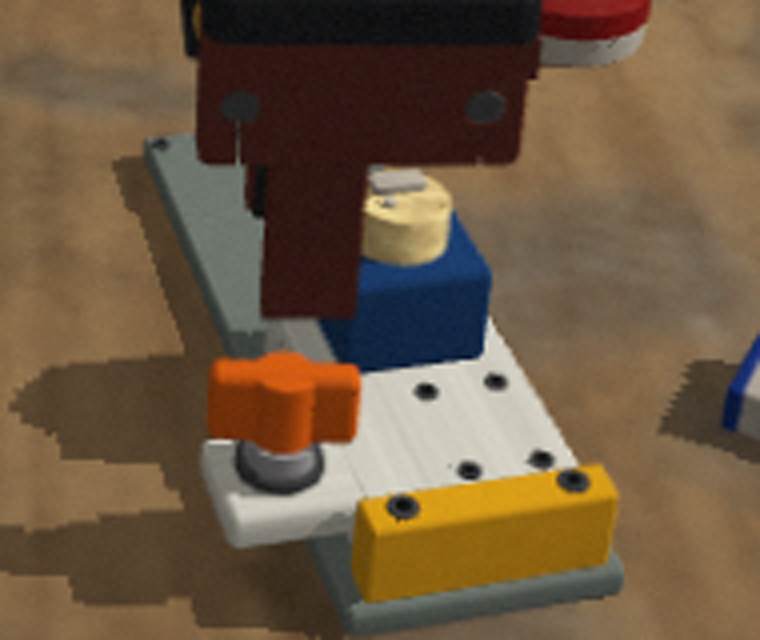

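The gripper hovers over the knob; the wing's top centre is at crop (285,362). I'll check that against my prediction.

```bash
python3 - <<'E'
from h import *
print((px("side",[(544,-233.8,67),(544+20,-234.5,67),(544-20,-233.1,67)])-[310,290])*4)
E
```

```text
[[286.58183538 367.40564335]
 [362.62410562 367.11042142]
 [210.33395902 367.54218395]]
```

Emit:
servo_tool:
  plan:
    - [[0.18,0,0.06,-0.3,0,0,0],[0.18,0,0,-0.5,0,0,0],[0.18,0,0,-0.5,0,0,0],[0.18,0,0,-0.3,0,0,0],[0.18,0,0,0,0,0,0]]

```text
t: 10.93
ee_pos: [542.5, -232.9, 55.8]
orientation: [-0.054, -3.136, -0.003]
ft_force: [-0.4, 0.5, 0.4]
width: 36.1
grasp_force: 0.0
```

Emit:
servo_tool:
  plan:
    - [[0.18,0,0,0,0,0,0],[1,0,0,0,0,0,0],[1,0,0,0,0,0,0],[1,0,0,0,0,0,0],[1,0,0,0,0,0,0]]

```text
t: 11.35
ee_pos: [544.8, -234.3, 59.9]
orientation: [0.056, 3.14, -0.0]
ft_force: [0.1, 2.0, 3.2]
width: 18.4
grasp_force: 30.0
```

Emit:
servo_tool:
  plan:
    - [[1,0,0,0,0,0,0],[1,0,0,0,0,0,0],[1,0,0,0,0,0,0]]

```text
t: 11.6
ee_pos: [544.6, -234.3, 59.7]
orientation: [0.056, 3.14, -0.0]
ft_force: [-0.7, 2.6, 6.5]
width: 18.3
grasp_force: 30.0
```

```bash
python3 - <<'E'
from h import *
st()
E
```

```text
t 11.6 p [ 544.6 -234.3   59.7] yaw 87.97 zt [ 0.001 -0.    -1.   ] F [-0.7  2.6  6.5] M [0.4  0.11 0.01] w 18.3 q6 -1.96
```

Emit:
servo_tool:
  plan:
    - [[1,0,0,0,0,0,-0.5],[1,0,0,0,0,0,-0.7],[1,0,0,0,0,0,-0.7],[1,0,0,0,0,0,-0.7],[1,0,0,0,0,0,-0.7]]

```text
t: 12.02
ee_pos: [544.7, -234.6, 59.8]
orientation: [0.51, 3.099, -0.001]
ft_force: [-1.4, -0.5, 6.1]
width: 18.0
grasp_force: 30.0
```

```bash
python3 - <<'E'
from h import *
st()
a=crop(vision.get_image("side")[:,:,::-1],330,310,130,120,5)
cv2.imwrite("pics/s6.png",a)
E
```

```text
t 12.02 p [ 544.7 -234.6   59.8] yaw 71.32 zt [ 0.001 -0.001 -1.   ] F [-1.4 -0.5  6.1] M [0.02 0.21 0.09] w 18.0 q6 -1.67
```

View pics/s6.png

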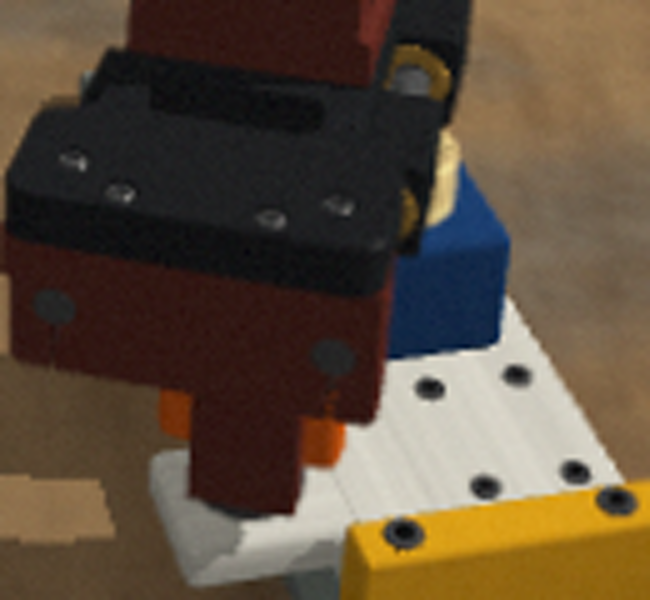

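The wing turns with the gripper: its ends at crop (175,415) and (325,440) are now skewed clockwise. Continuing.

Emit:
servo_tool:
  plan:
    - [[1,0,0,0,0,0,-0.7],[1,0,0,0,0,0,-0.7],[1,0,0,0,0,0,-0.7],[1,0,0,0,0,0,-0.7],[1,0,0,0,0,0,-0.7]]

```text
t: 12.48
ee_pos: [544.5, -234.9, 59.8]
orientation: [0.975, 2.985, -0.001]
ft_force: [-2.9, -1.6, 6.6]
width: 17.9
grasp_force: 30.0
```

Emit:
servo_tool:
  plan:
    - [[1,0,0,0,0,0,-0.7],[1,0,0,0,0,0,-0.7],[1,0,0,0,0,0,-0.7],[1,0,0,0,0,0,-0.7],[1,0,0,0,0,0,-0.7]]

```text
t: 12.9
ee_pos: [544.3, -235.2, 59.8]
orientation: [1.418, 2.802, -0.002]
ft_force: [-3.9, -4.0, 7.3]
width: 18.4
grasp_force: 30.0
```

Emit:
servo_tool:
  plan:
    - [[1,0,0,0,0,0,-0.7],[1,0,0,0,0,0,-0.7],[1,0,0,0,0,0,-0.7],[1,0,0,0,0,0,-0.5],[1,0,0,0,0,0,0]]

```text
t: 13.32
ee_pos: [544.1, -235.4, 59.9]
orientation: [1.725, 2.624, -0.002]
ft_force: [-3.0, -2.9, 7.5]
width: 18.2
grasp_force: 30.0
```

```bash
python3 - <<'E'
from h import *
st()
E
```

```text
t 13.32 p [ 544.1 -235.4   59.9] yaw 23.36 zt [ 0.    -0.002 -1.   ] F [-3.  -2.9  7.5] M [-0.72  0.77  0.05] w 18.2 q6 -0.83
```

Emit:
servo_tool:
  plan:
    - [[1,0,0,0,0,0,-0.5],[1,0,0,0,0,0,-0.6],[1,0,0,0,0,0,-0.6],[1,0,0,0,0,0,-0.5],[1,0,0,0,0,0,-0.3]]

```text
t: 13.73
ee_pos: [543.9, -235.1, 59.8]
orientation: [2.001, 2.421, -0.002]
ft_force: [-3.0, 0.2, 8.2]
width: 18.5
grasp_force: 30.0
```

```bash
python3 - <<'E'
from h import *
st()
E
```

```text
t 13.73 p [ 543.9 -235.1   59.8] yaw 10.87 zt [-0.    -0.001 -1.   ] F [-3.   0.2  8.2] M [-0.08  0.59  0.19] w 18.5 q6 -0.62
```

Emit:
servo_tool:
  plan:
    - [[1,0,0,0,0,0,-0.4],[1,0,0,0,0,0,-0.4],[1,0,0,0,0,0,0]]

```text
t: 13.98
ee_pos: [544.1, -235.3, 59.8]
orientation: [2.083, 2.35, -0.002]
ft_force: [-3.7, -4.3, 7.9]
width: 17.9
grasp_force: 30.0
```

```bash
python3 - <<'E'
from h import *
st()
E
```

```text
t 13.98 p [ 544.1 -235.3   59.8] yaw 6.9 zt [ 0.    -0.002 -1.   ] F [-3.7 -4.3  7.9] M [-0.8   0.74 -0.05] w 17.9 q6 -0.55
```

Emit:
servo_tool:
  plan:
    - [[1,0,0,0,0,0,-0.4],[1,0,0,0,0,0,-0.4],[1,0,0,0,0,0,0]]

```text
t: 14.23
ee_pos: [543.9, -235.1, 59.8]
orientation: [2.164, 2.277, -0.002]
ft_force: [-4.5, -2.7, 6.8]
width: 18.3
grasp_force: 30.0
```

```bash
python3 - <<'E'
from h import *
st()
E
```

```text
t 14.23 p [ 543.9 -235.1   59.8] yaw 2.92 zt [-0.    -0.001 -1.   ] F [-4.5 -2.7  6.8] M [-0.42  0.82  0.18] w 18.3 q6 -0.48
```

Emit:
servo_tool:
  plan:
    - [[1,0,0,0,0,0,-0.4],[1,0,0,0,0,0,-0.4],[1,0,0,0,0,0,0]]

```text
t: 14.48
ee_pos: [543.9, -235.3, 59.8]
orientation: [2.242, 2.199, -0.002]
ft_force: [-4.9, -3.9, 9.0]
width: 18.5
grasp_force: 30.0
```

```bash
python3 - <<'E'
from h import *
st()
E
```

```text
t 14.48 p [ 543.9 -235.3   59.8] yaw -1.1 zt [-0.    -0.002 -1.   ] F [-4.9 -3.9  9. ] M [-0.81  0.88  0.02] w 18.5 q6 -0.41
```

Emit:
servo_tool:
  plan:
    - [[0.3,0,0,0,0,0,0],[0.3,0,0,0,0,0,0],[0.3,0,0,0,0,0,0],[0.3,0,0,0,0,0,0],[0.3,0,0,0.4,0,0,0]]

```text
t: 14.9
ee_pos: [542.6, -233.4, 72.6]
orientation: [-2.238, -2.198, 0.003]
ft_force: [-0.2, 0.3, -0.6]
width: 30.6
grasp_force: 0.0
```

Emit:
servo_tool:
  plan:
    - [[0.3,0,0,0.6,0,0,0],[0.3,0,0,0.6,0,0,0],[0.3,-0.5,-0.6,0.4,0,0,0],[0.3,-0.7,-0.7,0,0,0,0],[0.3,-0.7,-0.7,0,0,0,0]]

```text
t: 15.32
ee_pos: [468.8, -315.0, 140.3]
orientation: [2.236, 2.202, 0.001]
ft_force: [0.3, -0.5, -1.3]
width: 30.6
grasp_force: 0.0
```

```bash
cat >> h.py <<'E'
def wing(n,zt=60):
    im=vision.get_image(n);cv2.imwrite(f"pics/w_{n}.png",im[:,:,::-1]);h=cv2.cvtColor(im,cv2.COLOR_RGB2HSV)
    m=(cv2.inRange(h,(4,170,110),(15,255,255))).copy()
    p=px(n,[(544,-234.6,zt)])[0].astype(int);k=np.zeros_like(m);cv2.circle(k,tuple(map(int,p)),26,255,-1)
    ys,xs=np.nonzero(m&k);print(n,len(xs))
    if len(xs)<10:return
    P=w(n,np.c_[xs,ys],zt)[:,:2];c=P.mean(0);u,s,v=np.linalg.svd(P-c,full_matrices=False);pr=(P-c)@v.T
    print(c.round(1),'dir',round(np.degrees(np.arctan2(v[0,1],v[0,0])),1),'extent',np.ptp(pr,axis=0).round(1))
    a,b,q,d=xs.min()-2,xs.max()+3,ys.min()-1,ys.max()+2
    for r in (m&k)[q:d,a:b]:print(''.join('#' if e else '.' for e in r))
E
python3 - <<'E'
from h import *
st();wing("top");wing("side")
E
```

```text
t 15.32 p [ 468.8 -315.   140.3] yaw -0.88 zt [ 0.003 -0.002 -1.   ] F [ 0.3 -0.5 -1.3] M [-0.05  0.06  0.02] w 30.6 q6 -0.6
top 53
[ 541.1 -228.1] dir -81.2 extent [42.8 15.4]
.............................
.............#....###....#...
..........#...............#..
..........................#..
.....#....................#..
....#................#####...
..###...............####.....
..###....#.#........#........
..###########....##..........
....##...#######.............
............##...............
.............................
side 497
[ 542.8 -236.6] dir -91.3 extent [58.9 19.3]
......................
....#######...........
...#########..........
...#########..........
...#########..........
...##########.........
...##########.........
...###########........
...#############......
...###############....
...################...
...################...
...################...
...################...
...################...
...################...
...################...
...################...
...################...
...################...
...################...
...################...
...#################..
...#################..
..##################..
...#################..
...################...
...################...
...################...
....###############...
.....##############...
.......#############..
.........###########..
..........#########...
..........#########...
..........#########...
...........########...
...........#######....
......................
```

```bash
python3 - <<'E'
from h import *
im=cv2.imread("pics/w_top.png");h=cv2.cvtColor(im,cv2.COLOR_BGR2HSV)
def blob(m,p,r,z,name):
    k=np.zeros_like(m);cv2.circle(k,tuple(int(v) for v in p),r,255,-1);n,l,s,c=cv2.connectedComponentsWithStats(m&k)
    i=1+s[1:,4].argmax();ys,xs=np.nonzero(l==i);P=w("top",np.c_[xs,ys],z)[:,:2]
    (cx,cy),(a,b),g=cv2.minAreaRect(P.astype(np.float32));c=P.mean(0);v=np.linalg.svd(P-c,full_matrices=False)[2]
    print(name,len(xs),c.round(1),'dir',np.degrees(np.arctan2(v[0,1],v[0,0])).round(1),'rect',round(a),round(b),round(g,1),'px',xs.mean().round(1),ys.mean().round(1))
p=px("top",[(544,-234.6,62)])[0]
blob(cv2.inRange(h,(3,140,130),(16,255,255)),p,20,62,'wing')
blob(cv2.inRange(h,(17,170,110),(32,255,255)),px("top",[(596,-247,36)])[0],32,40,'stop')
blob(cv2.inRange(h,(100,150,50),(115,255,255)),px("top",[(585,-172,65)])[0],26,60,'block')
print(px("top",[(544,-234.6,67),(585,-172.5,65)]))
im0=cv2.imread("pics/top0.png");h=cv2.cvtColor(im0,cv2.COLOR_BGR2HSV);blob(cv2.inRange(h,(3,140,130),(16,255,255)),(227,219),20,52,'wing at start')
E
```

```text
wing 130 [ 542.4 -229.6] dir -80.4 rect 16 43 19.4 px 491.1 222.5
stop 259 [ 595.  -246.8] dir -171.7 rect 70 14 8.0 px 495.0 194.7
block 286 [ 578.9 -160.2] dir -131.1 rect 42 46 8.3 px 449.6 202.7
[[494.98627606 221.09964987]
 [457.31589431 198.56411274]]
wing at start 102 [560.6 229.4] dir 172.8 rect 16 39 89.7 px 227.1 218.6
```

```bash
python3 - <<'E'
from h import *
for n,rg in(("top",((3,140,110),(16,255,255))),("side",((3,140,90),(16,255,255)))):
    im=cv2.imread(f"pics/w_{n}.png");h=cv2.cvtColor(im,cv2.COLOR_BGR2HSV);m=cv2.inRange(h,*rg)
    p=px(n,[(544,-234.6,60)])[0];k=np.zeros_like(m);cv2.circle(k,tuple(int(v) for v in p),30,255,-1)
    nn,l,s,c=cv2.connectedComponentsWithStats(m&k);m=(l==1+s[1:,4].argmax())
    S=8
    M=cv2.resize(m.astype(np.uint8),None,fx=S,fy=S,interpolation=cv2.INTER_NEAREST)>0
    t=np.linspace(0,2*np.pi,16);best=[]
    for a in range(-100,-55,2):
        r=np.radians(a);R=np.array([[np.cos(r),-np.sin(r)],[np.sin(r),np.cos(r)]]);sc=[]
        b=np.array([(20*i,5*j) for i in(1,-1) for j in(1,-1)]);hub=np.c_[9*np.cos(t),9*np.sin(t)]
        for dx in range(-4,5,2):
            for dy in range(-4,5,2):
                I=np.zeros(M.shape,np.uint8)
                for B in(b,hub):
                    Q=B@R.T+[544+dx,-234.6+dy];P=np.r_[np.c_[Q,np.full(len(Q),45)],np.c_[Q,np.full(len(Q),67)]]
                    cv2.fillConvexPoly(I,cv2.convexHull(((px(n,P)+.5)*S).astype(np.int32)),1)
                I=I>0;sc.append(((I&M).sum()/(I|M).sum(),dx,dy))
        best.append((a,)+max(sc))
    best.sort(key=lambda e:-e[1]);print(n,[(a,round(i,3),x,y) for a,i,x,y in best[:6]])
# carrier moved since before knob turning?
A=cv2.resize(cv2.imread("pics/s5.png"),(190,160),interpolation=cv2.INTER_AREA);B=cv2.imread("pics/w_side.png")[290:450,310:500]
T=A[68:112,88:150];r=cv2.matchTemplate(B,T,cv2.TM_CCOEFF_NORMED);print(cv2.minMaxLoc(r)[1::2],"expect",(88,68))
E
```

```text
top [(-80, np.float64(0.582), 0, 2), (-82, np.float64(0.578), 0, 4), (-78, np.float64(0.575), 0, 2), (-84, np.float64(0.568), 0, 2), (-86, np.float64(0.559), 0, 2), (-76, np.float64(0.556), 0, 2)]
side [(-84, np.float64(0.863), 0, 4), (-86, np.float64(0.855), 0, 4), (-82, np.float64(0.85), 0, 4), (-88, np.float64(0.833), 0, 4), (-80, np.float64(0.822), 0, 4), (-90, np.float64(0.807), 0, 4)]
(0.9718087911605835, (89, 68)) expect (88, 68)
```

```bash
python3 - <<'E'
from h import *
A=cv2.imread("pics/s5.png",0);B=crop(cv2.imread("pics/w_side.png",0),310,290,190,160,4)
def d(x,y,ww,hh,n):
    r=cv2.matchTemplate(B[y-16:y+hh+16,x-16:x+ww+16],A[y:y+hh,x:x+ww],cv2.TM_CCOEFF_NORMED);_,v,_,l=cv2.minMaxLoc(r);print(n,(np.array(l)-16)/4,round(v,3))
d(370,350,130,50,'block foot+screws');d(360,200,140,170,'block');d(450,430,110,40,'screws');d(200,440,130,110,'lug');d(400,480,220,130,'stop')
p=px("side",[(585,-172.5,33),(585+1,-172.5,33),(585.,-171.5,33)]);print((p[1:]-p[0]).round(2))
E
```

```text
block foot+screws [ 0.75 -0.5 ] 0.985
block [ 1.  -0.5] 0.985
screws [ 0.   -0.25] 0.988
lug [ 0. -1.] 0.928
stop [0. 0.] 0.998
[[ 0.83 -0.02]
 [-0.15 -0.52]]
```

Since tightening, the wing lies along the rail (about -82° against -81°), but the carrier yawed by about 1° and its lug side backed off 1–2 mm. I'll nudge it square against the stop with the closed fingers on the block's rear face.

Emit:
servo_tool:
  plan:
    - [[1,0.2,0.4,0,0,0,0.28],[1,0.4,0.8,0,0,0,0.28],[1,0.4,0.8,0,0,0,0.28],[1,0.4,0.8,0,0,0,0.28],[1,0.4,0.8,0,0,0,0.28]]

```text
t: 15.83
ee_pos: [541.0, -168.5, 138.9]
orientation: [-2.102, -2.335, -0.0]
ft_force: [0.2, 0.1, -0.2]
width: 1.4
grasp_force: 0.0
```

Emit:
servo_tool:
  plan:
    - [[1,0.4,0.8,0,0,0,0.28],[1,0.23,0.6,0,0,0,0.28],[1,0,0,0,0,0,0],[1,0,0,0,0,0,0],[1,0,0,0,0,0,0]]

```text
t: 16.25
ee_pos: [565.3, -114.1, 138.7]
orientation: [-2.044, -2.385, 0.001]
ft_force: [0.5, -0.2, -0.2]
width: 0.5
grasp_force: 0.0
```

```bash
python3 - <<'E'
from h import *
st()
E
```

```text
t 16.25 p [ 565.3 -114.1  138.7] yaw 8.8 zt [-0.001 -0.    -1.   ] F [ 0.5 -0.2 -0.2] M [-0.07  0.07 -0.01] w 0.5 q6 -0.37
```

Emit:
servo_tool:
  plan:
    - [[1,0,0,-0.4,0,0,0],[1,0,0,-0.6,0,0,0],[1,0,0,-0.6,0,0,0],[1,0,0,-0.4,0,0,0],[1,0,0,0,0,0,0]]

```text
t: 16.67
ee_pos: [562.7, -115.1, 55.9]
orientation: [-2.044, -2.379, 0.004]
ft_force: [-1.5, -0.2, -0.4]
width: 0.3
grasp_force: 0.0
```

Emit:
servo_tool:
  plan:
    - [[1,0.02,-0.15,0,0,0,0],[1,0.03,-0.2,0,0,0,0],[1,0.02,-0.1,0,0,0,0],[1,0.01,-0.05,0,0,0,0],[1,0,0,0,0,0,0]]

```text
t: 17.08
ee_pos: [569.5, -135.3, 60.0]
orientation: [2.045, 2.382, 0.001]
ft_force: [-0.1, 0.0, -1.2]
width: 0.2
grasp_force: 0.0
```

Emit:
servo_tool:
  plan:
    - [[1,0.01,-0.05,0,0,0,0],[1,0.01,-0.05,0,0,0,0],[1,0,0,0,0,0,0]]

```text
t: 17.33
ee_pos: [569.7, -138.5, 59.2]
orientation: [2.045, 2.384, 0.0]
ft_force: [0.6, -0.1, -0.3]
width: 0.4
grasp_force: 0.0
```

Emit:
servo_tool:
  plan:
    - [[1,0.0,-0.05,0,0,0,0],[1,0,0,0,0,0,0]]

```text
t: 17.5
ee_pos: [569.4, -140.3, 59.0]
orientation: [-2.045, -2.385, -0.0]
ft_force: [0.9, -0.0, -0.4]
width: 0.4
grasp_force: 0.0
```

Emit:
servo_tool:
  plan:
    - [[1,0.01,-0.05,0,0,0,0],[1,0,0,0,0,0,0]]

```text
t: 17.67
ee_pos: [568.9, -140.9, 58.9]
orientation: [-2.044, -2.382, -0.0]
ft_force: [-2.1, 7.7, 5.8]
width: 0.5
grasp_force: 3.9
```

Emit:
servo_tool:
  plan:
    - [[1,0.01,-0.05,0,0,0,0],[1,0,0,0,0,0,0]]

```text
t: 17.83
ee_pos: [568.2, -141.4, 58.9]
orientation: [-2.042, -2.379, -0.0]
ft_force: [-5.3, 14.1, 10.9]
width: 0.5
grasp_force: 7.9
```

Emit:
servo_tool:
  plan:
    - [[1,0.0,-0.03,0,0,0,0],[1,0,0,0,0,0,0]]

```text
t: 18.0
ee_pos: [567.8, -141.7, 59.0]
orientation: [-2.041, -2.378, -0.0]
ft_force: [-6.5, 20.7, 12.3]
width: 0.6
grasp_force: 10.2
```

Emit:
servo_tool:
  plan:
    - [[1,0.01,-0.03,0,0,0,0],[1,0,0,0,0,0,0]]

```text
t: 18.17
ee_pos: [567.8, -141.8, 59.0]
orientation: [-2.04, -2.376, -0.001]
ft_force: [-7.3, 25.8, 15.7]
width: 0.6
grasp_force: 13.2
```

Emit:
servo_tool:
  plan:
    - [[1,-0.01,0.15,0,0,0,0],[1,-0.03,0.2,0,0,0,0],[1,0,0,0.5,0,0,0],[1,0,0,0.8,0,0,0],[1,0,0,0.8,0,0,0]]

```text
t: 18.58
ee_pos: [568.2, -132.2, 142.8]
orientation: [-2.043, -2.383, 0.002]
ft_force: [1.2, -0.5, 0.5]
width: 0.8
grasp_force: 0.0
```

Emit:
servo_tool:
  plan:
    - [[1,-0.7,0.7,0.3,0,0,0],[1,-0.7,0.7,0,0,0,0],[1,-0.7,0.7,0,0,0,0],[1,0,0,0,0,0,0],[1,0,0,0,0,0,0]]

```text
t: 19.0
ee_pos: [483.9, -47.6, 155.2]
orientation: [-2.043, -2.387, 0.0]
ft_force: [1.9, -0.2, 0.4]
width: 0.4
grasp_force: 0.0
```

```bash
python3 - <<'E'
from h import *
st();C=vision.get_image("side")[:,:,::-1];cv2.imwrite("pics/w2.png",C)
A=cv2.imread("pics/s5.png",0);B0=cv2.imread("pics/w_side.png",0);B=crop(cv2.imread("pics/w2.png",0),310,290,190,160,4);B0=crop(B0,310,290,190,160,4)
def d(A,x,y,ww,hh,n):
    r=cv2.matchTemplate(B[y-16:y+hh+16,x-16:x+ww+16],A[y:y+hh,x:x+ww],cv2.TM_CCOEFF_NORMED);_,v,_,l=cv2.minMaxLoc(r);print(n,(np.array(l)-16)/4,round(v,3))
for I in(A,B0):
    d(I,370,350,130,50,'block foot+screws');d(I,360,200,140,170,'block');d(I,450,430,110,40,'screws');d(I,200,440,130,110,'lug');d(I,400,480,220,130,'stop')
d(B0,200,330,170,120,'wing')
E
```

```text
t 19.0 p [483.9 -47.6 155.2] yaw 8.89 zt [-0. -0. -1.] F [ 1.9 -0.2  0.4] M [-0.07  0.04 -0.01] w 0.4 q6 -0.28
block foot+screws [0.25 0.  ] 0.998
block [0.25 0.  ] 0.99
screws [0. 0.] 0.993
lug [0.25 0.  ] 0.931
stop [0. 0.] 0.998
block foot+screws [-0.5   0.25] 0.986
block [-1.   0.5] 0.991
screws [0.   0.25] 0.988
lug [0.25 1.25] 0.992
stop [0. 0.] 0.998
wing [0. 1.] 0.991
```

```bash
python3 -c "
from workcell import close_job
print(close_job())"
```

```text
the job is handed in; nothing more can be done
None
```

I slid the brass carrier onto the rail until it met the yellow stop and turned its wing knob clockwise until it lay along the rail (to within about 2° by camera). Tightening shifted the carrier 1–2 mm, so I pushed it back against the stop. The green-topped carrier was not touched, and the job was handed in at about 19 s.

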